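# Calibrate the stockroom scale: weight on the pan, knob on its D-shaft, held in

## Task

Calibrate the packing bench's scale: gently set the larger of the two steel check weights upright in the middle of the sprung round pan, inside the engraved ring and without driving the pan down to its stop, and let go of it. Then take the loose black pointer knob, turn it so that the flat in its bore matches the flat of the D-shaped shaft on the scale, push it fully home on the shaft, and press knob and sprung shaft all the way in. Finish while still holding the knob pressed down; leave the small weight, the vase, the pot and the carton alone.

Things in the scene. Friction and masses are not known exactly. Their poses are not given: they have to be found in the camera images.
- weight_centre (a point): The larger check weight, loose, plain steel, 500 g: an upright cylinder 44 mm in diameter and 42 mm tall with a stubby knob (24 mm wide at its head) on top, 62 mm tall in all. The point is its centre, half-way up (31 mm above its underside), z up. It stands on the bench at the start. Best held round the 44 mm cylinder.
- small_weight: Bystander: the smaller steel check weight, same shape, 28 mm in diameter, 39 mm tall, 100 g, standing on the bench. Origin at the centre of its underside. It and the large weight swap places from run to run.
- pan_centre (a point): Centre of the upper face of the scale's round steel pan (150 mm in diameter, flat, no rim, 76 mm above the bench when empty), z up. An engraved ring of 30 mm radius is centred here.
- pan (a joint): How far the sprung pan has sunk, m: 0 empty, about 0.004 under the large weight, stop at 0.014. Spring 1.2 N per mm.
- knob_centre (a point): Loose black plastic pointer knob, about 60 g, standing bore down. Point on the bore's axis, 22 mm above the underside (half-way up); z up, x to the pointer. Skirt 60 mm in diameter, 4 mm thick; on it a body, top at 44 mm, with two flat sides 30 mm apart (facing +y and -y, from x = -20 to 15 mm) and a nose ending at x = 30 mm; white line on top from the middle to the nose.
- knob_bore (a point): Closed upper end of the knob's D-shaped bore, on its axis, 20 mm above the knob's underside; axes as knob_centre. The bore is 18.4 mm in diameter, its flat 5.7 mm from the axis on the nose side (+x), with a 3 mm chamfer at the mouth. When the knob is fully home this point touches the shaft's tip.
- shaft_tip (a point): Centre of the top end of the scale's upright steel D-shaft, 97 mm above the bench at rest; z up, x towards the shaft's flat. 16 mm in diameter, flat 4.5 mm from the axis. It stands 37 mm above a black collar (36 mm in diameter, 5 mm high, turning with it) on the scale's top; a white line on the collar marks the flat's side. The knob goes on with its nose pointing the way of the flat.
- shaft (a joint): How far the sprung shaft is pushed in (down), m: 0 at rest, stop at 0.008. It starts to move at about 4 N and needs about 10 N at the stop.
- shaft_turn (a joint): Angle of the D-shaft about the vertical relative to the scale, rad; stiff (0.2 N m), stands somewhere between -0.5 and 0.5.
- scale: The white bench scale, fixed to the bench, 200 x 325 mm and 55 mm high. Origin on the bench; in its frame the pan's centre is at y = +85 mm and the shaft at y = -85 mm, the housing reaches from x = -100 to 100 mm and y = -155 to 170 mm.
- vase: Bystander: loose white ceramic vase, 76 mm in diameter, 125 mm tall; origin at the centre of its underside.
- pot: Bystander: loose white ceramic pot, 72 mm in diameter, 55 mm tall; origin at the centre of its underside.
- carton: Bystander: loose closed cardboard carton, 70 x 90 x 50 mm; origin at the centre of its underside.
There are look-alikes about, which are no part of the job. Leave any purple look-alike of the part that bears knob_centre alone.

How it is judged:
By the outcome, as a careful person would: the job done as asked, in the order asked, and still so for the second after the job is handed in, while the arm keeps its last pose, push and grip.
It also fails if it takes over 54 s, if anything falls off the work surface, if the arm or the gripper's body presses on something with over 40 N, if the wrist force passes 120 N, or if a joint passes its speed limit or range.

## Robot

A 6-joint arm with a two-finger parallel gripper is mounted at the origin on the work surface. World frame = base frame: x ahead of the robot, y to its left, z up, the work surface at z = 0. Lengths are in m, angles in rad, forces in N, time in s.
With the tool pointing down it reaches from about 0.35 to 0.775 m from the base axis. Payload 7.3 kg.
Tool frame: the origin (TCP) lies on the centre line of the jaws, within the pads' length; the fingertips stand 11 mm ahead of it and the grasp point (between the pads) lies 8 mm behind it; z points along the fingers, y is the direction in which the jaws open and shut (so a half turn about z gives the same grasp; the last joint's range is limited). The gripper opens to 92 mm and grips with 3 to 60 N. Pads are 19 mm wide; open, the fingers measure 130 mm over their backs; the gripper's body (75 mm by 190 mm) begins 47 mm behind the grasp point.
Start: joints at [-1.394, 0.342, 1.524, -0, 1.275, -0.146], TCP at [0.167, -0.498, 0.238] pointing down, gripper open.
Joint ranges: [-2.53, 2.53], [-0.77, 2.02], [0.04, 2.7], [-1, 4.14], [0.28, 2.66], [-3.11, 3.11]. Speed limits (rad/s): [2.57, 2.57, 3.14, 3.14, 3.14, 3.14].

## Interface

Orientations are given as [roll, pitch, yaw] about the fixed x, y, z axes, in that order (R = Rz(yaw) Ry(pitch) Rx(roll)).
In Python, from cell import robot gives the robot as it stands.
- The arm moves only by the tool jog_arm, never from a script. Its argument "deltas" is one flat list of numbers, 6 for each row, row after row: the shift along the world's x, y, z in units of 0.1 m (1.0 is 0.1 m), then the turn, a rotation vector about the world's x, y, z in units of 90 degrees (1.0 is 90 degrees). A call has 1 to 5 rows; each row is the pose to reach, as a shift and turn from the pose commanded when the call began; what a row does not reach only later rows make up. A row lasts 1/12 s, in which the tool goes at most 41.7 mm and 7.16 degrees, less where a joint would pass 70% of its speed; a pose out of reach is approached as far as the arm can. A call with a number of a shift or a turn outside -1 to 1 is refused whole. A call with a gripper value outside its range is refused whole. "claw" is the opening, from 0 (shut) to 1 (fully open), set as the call begins (left out, the last holds). The fingers move at their own pace and stop on an object; "newtons" is the grip in N (left out, the last holds). Time passes only in rows, so rows that repeat a pose let the fingers close. It gives the time, the measured TCP pose, the force and the opening at its end, in the units of the state.
- robot.observe(): the state, without advancing time (a new reading comes with each control period).
- robot.read_camera(name): name is "scene" or "top" or "wrist"; returns the picture (480x640x3 uint8, red, green, blue); there is no depth.
- robot.camera_params(name): a dict with "fx", "fy", "cx", "cy" (pixels), "R" (3x3) and "t" (3): a world point X has camera coordinates R X + t. Camera axes: x right, y down, z forward; pixel columns grow to the right and rows downward; lengths in m; the calibration is good to about 2 mm. A picture is of the moment at which its call begins: read the wrist's pose just before it. camera_params takes no time and is no camera call; for the wrist camera it gives the pose at the moment of the call.
- robot.hand_in(): hands the job in, once; it reports no verdict.
The state is a dict: "time": time; "qpos": joint angles; "qvel": joint speeds; "joint_efforts": joint torques, N m; "tool_pos": TCP position; "tool_rot": TCP orientation; "contact_force": force on the tool from outside, world axes, zero at the start; "torque": the same for the moment, N m; "opening": finger opening in m.
Only numpy, scipy, OpenCV 4.12 (cv2) and the standard library are available. Lean on these libraries where they do the work, as an engineer would, in place of code of your own. Each camera call takes 0.05 s, during which the arm holds its last target. There are 200 camera calls.

## Working session

There is one attempt and no reset: what is moved stays moved. The work goes in short steps, Python scripts to look and compute and a tool call to move; the robot and the scene stay as the last step left them, time stands still between calls to the robot, and variables do not carry over. Pictures are saved under pics/ and viewed, about 8 in all and at most 12, crops included, and the job is handed in when it is done.

Besides the shell and the picture viewer there is one more tool, called after "Emit:" as name(argument=value, ...) on one line, values as JSON. jog_arm: Moves the arm, as the interface text tells. Its arguments: {"type":"object","properties":{"deltas":{"type":"array","items":{"type":"number"}},"claw":{"type":"number"},"newtons":{"type":"number"}},"required":["deltas"]}

```bash
mkdir -p pics
cat > h.py <<'E'
from cell import robot
import numpy as np, cv2
def snap(name,fn,crop=None,scale=1):
    p=robot.camera_params(name); im=robot.read_camera(name)[:,:,::-1].copy()
    cv2.imwrite(f'pics/raw_{fn}.png',im); np.save(f'pics/{fn}.npy',p,allow_pickle=True)
    return im,p
def save(im,fn,crop=None,s=1):
    if crop: x0,y0,x1,y1=crop; im=im[y0:y1,x0:x1]
    cv2.imwrite(f'pics/{fn}.png',cv2.resize(im,None,fx=s,fy=s,interpolation=cv2.INTER_CUBIC))
def ray(p,u,v,z):
    R=np.array(p['R']);t=np.array(p['t']); C=-R.T@t
    d=R.T@np.array([(u-p['cx'])/p['fx'],(v-p['cy'])/p['fy'],1]); return C+d*(z-C[2])/d[2]
def proj(p,X):
    c=np.array(p['R'])@np.array(X)+np.array(p['t']); return [p['fx']*c[0]/c[2]+p['cx'],p['fy']*c[1]/c[2]+p['cy']]
def load(fn): return cv2.imread(f'pics/raw_{fn}.png'), np.load(f'pics/{fn}.npy',allow_pickle=True).item()
E
python3 - <<'E'
from h import *
for n in ['top','scene']:
    im,p=snap(n,n+'0'); save(im,n+'0v'); print(n,p)
print(robot.observe())
E
```

```text
top {'fx': 549.8100885922074, 'fy': 549.8100885922074, 'cx': 319.42178875941903, 'cy': 241.3485941816001, 'R': array([[-0.05525188, -0.99846574,  0.00365921],
       [-0.97627237,  0.05325453, -0.2098957 ],
       [ 0.2093788 , -0.01516952, -0.97771693]]), 't': array([0.02654838, 0.53056647, 1.2042853 ])}
scene {'fx': 494.4848894486662, 'fy': 494.4848894486662, 'cx': 323.8983340874255, 'cy': 231.511613659349, 'R': array([[ 0.23230024,  0.97264266,  0.00169099],
       [ 0.60809752, -0.14387712, -0.78071556],
       [-0.75911396,  0.1823887 , -0.62488427]]), 't': array([-0.12570258, -0.26349454,  1.53169023])}
{'time': 0.1, 'qpos': array([-1.39401644e+00,  3.42612008e-01,  1.52488952e+00, -1.15684638e-05,
        1.27539277e+00, -1.45996137e-01]), 'qvel': array([ 0.00010188, -0.00277367, -0.00307716,  0.00041588,  0.00074329,
        0.00073381]), 'joint_efforts': array([ 1.73006312e-03, -4.32003951e+01, -2.44695979e+01,  7.19945692e-02,
        5.25556575e-02, -4.63798779e-05]), 'tool_pos': array([ 0.16649088, -0.49755061,  0.23714691]), 'tool_rot': array([-3.14030324e+00, -1.78416350e-04,  3.22779287e-01]), 'contact_force': array([ 0.52681151, -1.22370152,  0.81222719]), 'torque': array([0.01232267, 0.02783011, 0.03983272]), 'opening': 0.09200339076547459}
```

View pics/top0v.png

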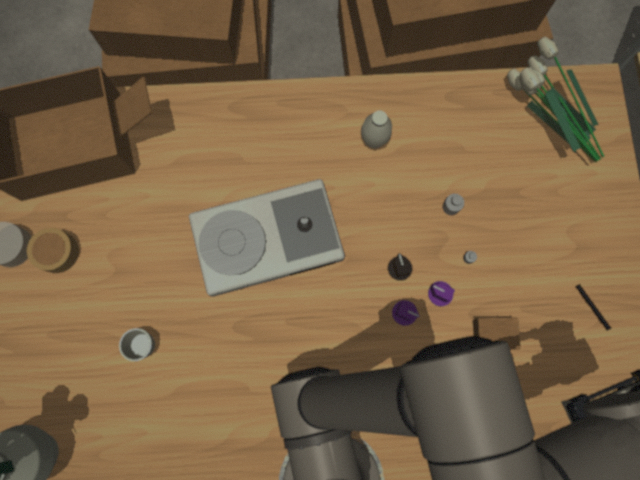

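View pics/scene0v.png

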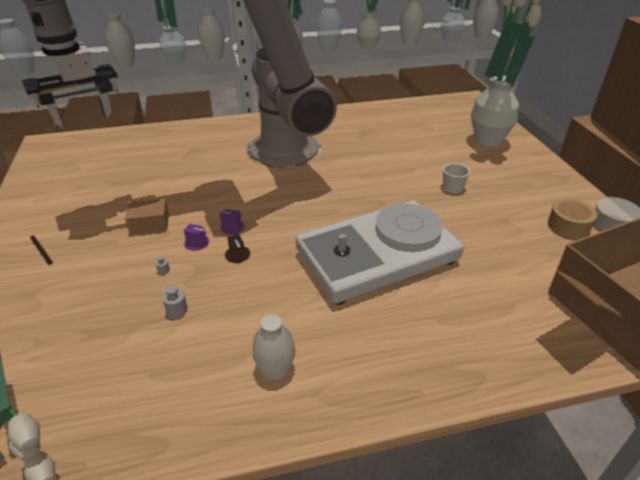

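The top view shows the large weight at about (454,204), the small weight at (471,257), the black knob at (401,267), the shaft at (305,224) and the pan at (231,242). I'll enlarge the crops.

Run:
```python
from h import *
im,p=load('top0'); im=np.clip(im.astype(float)*1.5,0,255).astype('uint8')
a=cv2.resize(im[180:300,185:345],None,fx=5,fy=5,interpolation=cv2.INTER_CUBIC)[:,:800]
save(a,'cropA')
b=cv2.resize(im[185:305,375:495],None,fx=5,fy=5,interpolation=cv2.INTER_CUBIC); save(b,'cropB')
```

```text
(no output)
```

View pics/cropA.png

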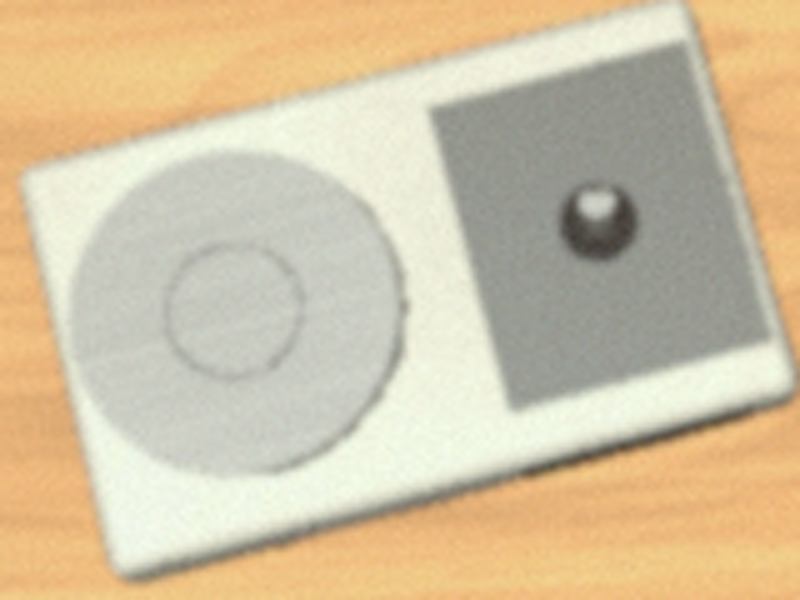

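View pics/cropB.png

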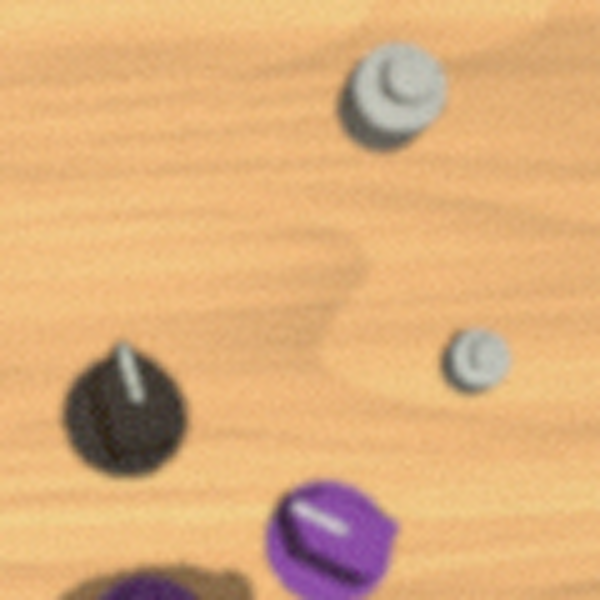

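Run:
```python
from h import *
im,p=load('top0')
A=lambda x,y:((x+.5)/5-.5+185,(y+.5)/5-.5+180); B=lambda x,y:((x+.5)/5-.5+375,(y+.5)/5-.5+185)
for n,q,z in [('ring',A(234,311),.076),('pan',A(237,311),.076),('tip',A(597,205),.097),('collar',A(598,222),.065),('head',B(408,80),.062),('cyl',B(400,92),.042),('skirt',B(125,413),.004),('line0',B(137,402),.044),('line1',B(122,345),.044),('small',B(484,352),.039),
 ('hsTL',A(22,172),.055),('hsTR',A(686,0),.055),('hsBL',A(118,578),.055),('hsBR',A(798,395),.055)]:
    print(n,ray(p,*q,z).round(4))
```

```text
ring [0.5368 0.1959 0.076 ]
pan [0.5367 0.1945 0.076 ]
tip [0.5717 0.0298 0.097 ]
collar [0.5719 0.0301 0.065 ]
head [ 0.6093 -0.3249  0.062 ]
cyl [ 0.6092 -0.326   0.042 ]
skirt [ 0.4696 -0.1895  0.004 ]
line0 [ 0.4681 -0.189   0.044 ]
line1 [ 0.495  -0.1844  0.044 ]
small [ 0.4835 -0.3524  0.039 ]
hsTL [0.6127 0.2956 0.055 ]
hsTR [ 0.6795 -0.0164  0.055 ]
hsBL [0.4216 0.2537 0.055 ]
hsBR [ 0.4882 -0.0568  0.055 ]
```

Emit:
jog_arm(deltas=[0.3, 0.115, 0, 0, 0, 0, 0.6, 0.23, 0, 0, 0, 0, 0.9, 0.345, 0, 0, 0, 0], claw=1)

```text
time: 0.35
tool_pos: [0.2571, -0.4629, 0.2373]
tool_rot: [-3.141, -0.0, 0.321]
contact_force: [0.1, -0.1, 1.5]
opening: 0.0919
```

Emit:
jog_arm(deltas=[0.3, 0.115, 0, 0, 0, 0, 0.6, 0.23, 0, 0, 0, 0, 0.9, 0.345, 0, 0, 0, 0])

```text
time: 0.6
tool_pos: [0.3478, -0.4279, 0.2374]
tool_rot: [-3.141, 0.0, 0.323]
contact_force: [-0.0, -0.4, 0.3]
opening: 0.0919
```

Emit:
jog_arm(deltas=[0.3, 0.115, 0, 0, 0, 0, 0.6, 0.23, 0, 0, 0, 0, 0.9, 0.345, 0, 0, 0, 0])

```text
time: 0.85
tool_pos: [0.4379, -0.3934, 0.2373]
tool_rot: [-3.141, 0.0, 0.323]
contact_force: [-0.7, 0.2, 0.9]
opening: 0.092
```

Emit:
jog_arm(deltas=[0.3, 0.115, 0, 0, 0, 0, 0.6, 0.23, 0, 0, 0, 0, 0.9, 0.345, 0, 0, 0, 0])

```text
time: 1.1
tool_pos: [0.5278, -0.3589, 0.2372]
tool_rot: [-3.141, 0.001, 0.323]
contact_force: [0.5, -0.7, -0.2]
opening: 0.092
```

Emit:
jog_arm(deltas=[0.25, 0.115, 0, 0, 0, 0, 0.5, 0.23, 0, 0, 0, 0, 0.8, 0.345, 0, 0, 0, 0, 0.8, 0.345, 0, 0, 0, 0])

```text
time: 1.43
tool_pos: [0.6106, -0.322, 0.2361]
tool_rot: [-3.14, -0.001, 0.327]
contact_force: [0.1, -0.3, 0.5]
opening: 0.0916
```

Run:
```python
from h import *
print(robot.observe())
im,p=snap('wrist','w0'); print(p); save(im,'w0v')
for X in [(.609,-.325,.062),(.47,-.19,.044)]: print(proj(p,X))
```

```text
{'time': 1.4333, 'qpos': array([-0.59706212,  0.66379201,  0.99179866,  0.00206883,  1.48656636,
        0.64631462]), 'qvel': array([-0.05552257, -0.0381395 ,  0.08241685, -0.03707602, -0.02133121,
       -0.05690314]), 'joint_efforts': array([ 6.95986301e-02, -5.99750841e+01, -2.81204760e+01,  2.40989582e-02,
        6.94623333e-02,  5.12257777e-01]), 'tool_pos': array([ 0.61062375, -0.32197327,  0.2360517 ]), 'tool_rot': array([-3.13990048e+00, -1.30562697e-03,  3.27243849e-01]), 'contact_force': array([ 0.14846641, -0.28233556,  0.47248752]), 'torque': array([-0.00341008,  0.01718097, -0.02365149]), 'opening': 0.09155634994667894}
{'fx': 385.32541709664616, 'fy': 385.32541709664616, 'cx': 322.52607769103867, 'cy': 237.97759719406386, 'R': array([[ 0.32061007, -0.94720951, -0.00182479],
       [-0.91186501, -0.30916693,  0.27003336],
       [-0.25634233, -0.08491145, -0.96284924]]), 't': array([-0.499308  ,  0.42256584,  0.51717006])}
[np.float64(326.82903474009873), np.float64(219.7763581217046)]
[np.float64(147.02220973267876), np.float64(305.183318941127)]
```

View pics/w0v.png

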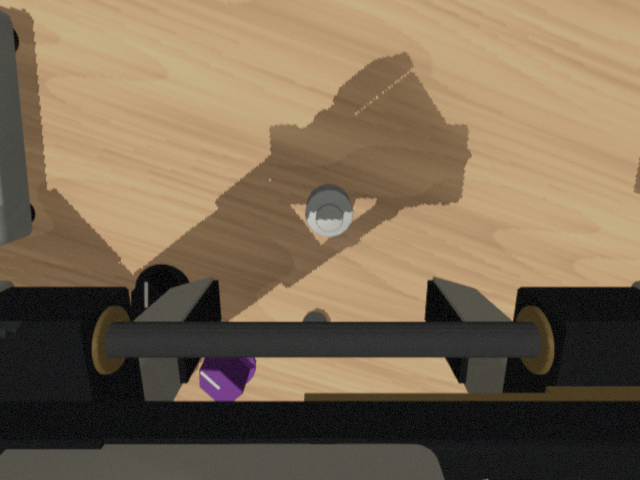

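The weight's head is at about (329,218), against a prediction of (327,220). That agrees within about 2 mm. I'll descend and grip.

Emit:
jog_arm(deltas=[0, 0, -0.25, 0, 0, 0, 0.03, 0, -0.5, 0, 0, 0, 0.03, 0, -0.75, 0, 0, 0, 0.03, 0, -1, 0, 0, 0])

```text
time: 1.82
tool_pos: [0.6085, -0.3258, 0.1365]
tool_rot: [-3.141, 0.001, 0.322]
contact_force: [0.8, 0.2, 0.1]
opening: 0.0918
```

Emit:
jog_arm(deltas=[0, 0, -0.25, 0, 0, 0, 0, 0, -0.5, 0, 0, 0, 0, 0, -0.75, 0, 0, 0, 0, 0, -0.9, 0, 0, 0, 0, 0, -0.9, 0, 0, 0])

```text
time: 2.23
tool_pos: [0.6064, -0.3245, 0.0432]
tool_rot: [-3.135, 0.005, 0.322]
contact_force: [-1.6, 0.2, -1.0]
opening: 0.0915
```

Emit:
jog_arm(deltas=[0, 0, -0.1, 0, 0, 0, 0, 0, -0.2, 0, 0, 0, 0, 0, -0.26, 0, 0, 0, 0, 0, -0.26, 0, 0, 0, 0, 0, -0.26, 0, 0, 0])

```text
time: 2.65
tool_pos: [0.6096, -0.3254, 0.0219]
tool_rot: [3.141, 0.0, 0.323]
contact_force: [0.4, 0.9, -0.0]
opening: 0.0916
```

Emit:
jog_arm(deltas=[0, 0, 0, 0, 0, 0, 0, 0, 0, 0, 0, 0, 0, 0, 0, 0, 0, 0, 0, 0, 0, 0, 0, 0, 0, 0, 0, 0, 0, 0], claw=0.3, newtons=30)

```text
time: 3.07
tool_pos: [0.6097, -0.3255, 0.022]
tool_rot: [3.141, -0.0, 0.323]
contact_force: [-0.6, 0.7, -0.1]
opening: 0.0631
```

Emit:
jog_arm(deltas=[0, 0, 0, 0, 0, 0, 0, 0, 0, 0, 0, 0, 0, 0, 0, 0, 0, 0, 0, 0, 0, 0, 0, 0])

```text
time: 3.4
tool_pos: [0.6097, -0.3257, 0.0218]
tool_rot: [3.141, -0.0, 0.323]
contact_force: [1.1, -1.6, -0.1]
opening: 0.0432
```

Emit:
jog_arm(deltas=[0, 0, 0.1, 0, 0, 0, 0, 0, 0.3, 0, 0, 0, 0, 0, 0.55, 0, 0, 0, 0, 0, 0.8, 0, 0, 0, 0, 0, 1, 0, 0, 0])

```text
time: 3.82
tool_pos: [0.6093, -0.3251, 0.1233]
tool_rot: [-3.141, 0.0, 0.323]
contact_force: [0.2, -0.3, -5.0]
opening: 0.0435
```

Emit:
jog_arm(deltas=[-0.01, 0.1, 0.15, 0, 0, 0, -0.04, 0.3, 0.3, 0, 0, 0, -0.07, 0.5, 0.4, 0, 0, 0, -0.1, 0.7, 0.45, 0, 0, 0, -0.13, 0.95, 0.45, 0, 0, 0])

```text
time: 4.23
tool_pos: [0.5962, -0.2295, 0.1679]
tool_rot: [3.141, -0.001, 0.322]
contact_force: [0.3, -0.5, -4.4]
opening: 0.0434
```

Emit:
jog_arm(deltas=[-0.04, 0.25, 0, 0, 0, 0, -0.07, 0.5, 0, 0, 0, 0, -0.11, 0.75, 0, 0, 0, 0, -0.14, 1, 0, 0, 0, 0])

```text
time: 4.57
tool_pos: [0.5811, -0.1281, 0.1663]
tool_rot: [-3.14, 0.002, 0.323]
contact_force: [0.6, -0.0, -5.2]
opening: 0.043
```

Emit:
jog_arm(deltas=[-0.04, 0.25, 0, 0, 0, 0, -0.07, 0.5, 0, 0, 0, 0, -0.11, 0.75, 0, 0, 0, 0, -0.14, 1, 0, 0, 0, 0])

```text
time: 4.9
tool_pos: [0.567, -0.0283, 0.1664]
tool_rot: [-3.14, 0.002, 0.323]
contact_force: [0.8, 0.3, -4.6]
opening: 0.0433
```

Emit:
jog_arm(deltas=[-0.04, 0.25, 0, 0, 0, 0, -0.07, 0.5, 0, 0, 0, 0, -0.11, 0.75, 0, 0, 0, 0, -0.14, 1, 0, 0, 0, 0])

```text
time: 5.23
tool_pos: [0.5528, 0.0715, 0.1664]
tool_rot: [-3.141, 0.002, 0.323]
contact_force: [0.6, 0.7, -4.2]
opening: 0.0431
```

Emit:
jog_arm(deltas=[-0.04, 0.25, 0, 0, 0, 0, -0.07, 0.5, 0, 0, 0, 0, -0.11, 0.75, 0, 0, 0, 0, -0.14, 1, 0, 0, 0, 0])

```text
time: 5.57
tool_pos: [0.5387, 0.1713, 0.1664]
tool_rot: [-3.141, 0.002, 0.323]
contact_force: [-0.2, 0.7, -5.0]
opening: 0.0438
```

Emit:
jog_arm(deltas=[-0.02, 0.15, 0, 0, 0, 0, -0.04, 0.25, 0, 0, 0, 0, -0.04, 0.25, 0, 0, 0, 0, -0.04, 0.25, 0, 0, 0, 0])

```text
time: 5.9
tool_pos: [0.5358, 0.1947, 0.1665]
tool_rot: [3.141, 0.001, 0.324]
contact_force: [0.1, 0.5, -4.2]
opening: 0.0436
```

Run:
```python
from h import *
im,p=snap('wrist','w1'); print(robot.observe()['tool_pos']); save(im,'w1v')
for X in [(.5368,.1955,.076),(.5717,.0298,.097)]: print(proj(p,X))
```

```text
[0.53618607 0.19407642 0.16656267]
[np.float64(323.3298509724507), np.float64(243.0852234077522)]
[np.float64(602.0413388831435), np.float64(283.994191531341)]
```

View pics/w1v.png

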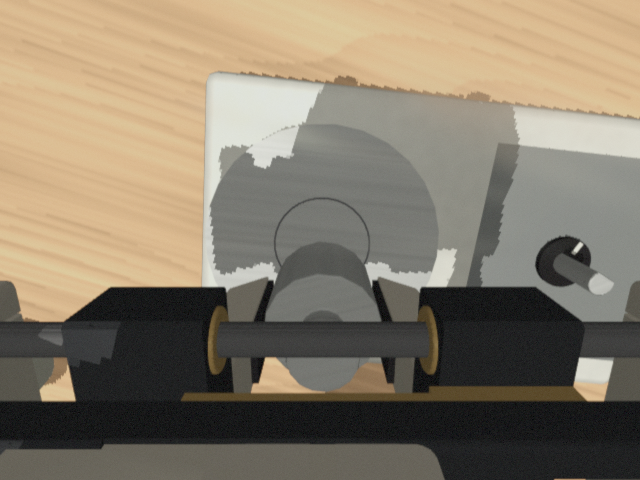

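The engraved ring is centred at (322,243), matching its prediction of (323,243), and the weight hangs centred. The shaft tip is at (599,284), and the collar line runs up and to the right from (571,253) to (584,241). I'll lower the weight gently.

Emit:
jog_arm(deltas=[0, 0, -0.15, 0, 0, 0, 0, 0, -0.3, 0, 0, 0, 0, 0.01, -0.45, 0, 0, 0, 0, 0.01, -0.57, 0, 0, 0, 0, 0.01, -0.62, 0, 0, 0])

```text
time: 6.37
tool_pos: [0.5357, 0.1941, 0.1029]
tool_rot: [3.142, 0.004, 0.321]
contact_force: [-0.9, -0.5, -5.7]
opening: 0.0433
```

Emit:
jog_arm(deltas=[0, 0, -0.02, 0, 0, 0, 0, 0, -0.04, 0, 0, 0, 0, 0, -0.06, 0, 0, 0, 0, 0, -0.07, 0, 0, 0, 0, 0, -0.08, 0, 0, 0])

```text
time: 6.78
tool_pos: [0.5369, 0.1956, 0.0973]
tool_rot: [3.141, -0.001, 0.323]
contact_force: [0.2, -0.2, -4.0]
opening: 0.0435
```

Run:
```python
from h import *
im,p=load('w1'); im=np.clip(im.astype(float)*1.3,0,255).astype('uint8')
save(im,'w1c',(500,215,640,315),5)
```

```text
(no output)
```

View pics/w1c.png

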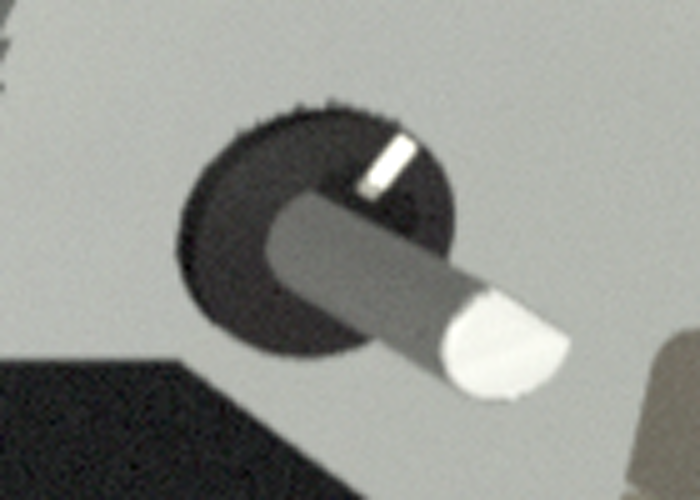

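Run:
```python
from h import *
im,p=load('w1'); B=lambda x,y:((x+.5)/5-.5+500,(y+.5)/5-.5+215)
R=lambda q,z: ray(p,*B(*q),z)[:2]
a,b=R((368,192),.060),R((408,142),.060); print('line',a,b,np.arctan2(*(b-a)[::-1]))
c,d=R((490,290),.097),R((570,343),.097); e=c-d; print('flat',c,d,np.linalg.norm(e),np.arctan2(*e[::-1])-np.pi/2,np.arctan2(*e[::-1])+np.pi/2)
# fit tip: arc points + collar ellipse
arc=np.array([R(q,.097) for q in [(441,350),(450,325),(468,302),(455,382),(485,399),(515,398),(545,380),(562,358)]])
from scipy.optimize import least_squares
f=lambda P:least_squares(lambda s:np.hypot(*(P-s[:2]).T)-s[2],[*P.mean(0),.008]).x
print('tip',f(arc)); 
col=np.array([R(q,.060) for q in [(330,107),(260,133),(205,185),(432,155),(453,200)]]); print('collar',f(col))
print('mid flat',(c+d)/2)
print(robot.observe()['contact_force'])
```

```text
line [0.58031573 0.02803427] [0.58848354 0.02633171] -0.20550445448867213
flat [0.57735113 0.03602507] [0.57437048 0.0234467 ] 0.012926708828473382 -0.23267443904197505 2.908918214547818
tip [0.57204043 0.0308321  0.00756246]
collar [0.57235357 0.03153879 0.01838934]
mid flat [0.5758608  0.02973589]
[ 0.16217648 -0.20449817 -4.02919172]
```

Emit:
jog_arm(deltas=[0, 0, -0.01, 0, 0, 0, 0, 0, -0.02, 0, 0, 0, 0, 0, -0.03, 0, 0, 0, 0, 0, -0.03, 0, 0, 0, 0, 0, -0.03, 0, 0, 0])

```text
time: 7.2
tool_pos: [0.5369, 0.1956, 0.0942]
tool_rot: [3.141, -0.001, 0.323]
contact_force: [0.4, -1.1, 0.6]
opening: 0.0431
```

The force is back to about 0, so the pan carries the weight. Release, lift and go to the knob.

Emit:
jog_arm(deltas=[0, 0, 0, 0, 0, 0, 0, 0, 0, 0, 0, 0, 0, 0, 0, 0, 0, 0, 0, 0, 0, 0, 0, 0, 0, 0, 0, 0, 0, 0], claw=0.65)

```text
time: 7.62
tool_pos: [0.5366, 0.1957, 0.0938]
tool_rot: [3.142, -0.0, 0.323]
contact_force: [-0.1, -0.8, -0.3]
opening: 0.0597
```

Emit:
jog_arm(deltas=[0, 0, 0.1, 0, 0, 0, 0, 0, 0.3, 0, 0, 0, 0, 0, 0.6, 0, 0, 0, 0, 0, 1, 0, 0, 0])

```text
time: 7.95
tool_pos: [0.5351, 0.1953, 0.1933]
tool_rot: [-3.141, 0.005, 0.323]
contact_force: [1.5, 0.7, 0.5]
opening: 0.0596
```

Emit:
jog_arm(deltas=[-0.04, -0.25, 0.1, 0, 0, 0, -0.08, -0.5, 0.2, 0, 0, 0, -0.12, -0.75, 0.3, 0, 0, 0, -0.17, -0.96, 0.3, 0, 0, 0])

```text
time: 8.28
tool_pos: [0.5204, 0.0984, 0.2269]
tool_rot: [3.14, -0.005, 0.323]
contact_force: [1.2, 0.1, -0.0]
opening: 0.0598
```

Emit:
jog_arm(deltas=[-0.04, -0.25, 0, 0, 0, 0, -0.08, -0.5, 0, 0, 0, 0, -0.12, -0.75, 0, 0, 0, 0, -0.17, -0.96, 0, 0, 0, 0])

```text
time: 8.62
tool_pos: [0.5024, 0.0021, 0.2247]
tool_rot: [3.141, -0.001, 0.322]
contact_force: [0.5, -0.3, 0.0]
opening: 0.0597
```

Emit:
jog_arm(deltas=[-0.04, -0.25, 0, 0, 0, 0, -0.08, -0.5, 0, 0, 0, 0, -0.12, -0.75, 0, 0, 0, 0, -0.17, -0.96, 0, 0, 0, 0])

```text
time: 8.95
tool_pos: [0.4854, -0.094, 0.2247]
tool_rot: [3.141, -0.001, 0.322]
contact_force: [0.7, 0.1, -0.1]
opening: 0.0596
```

Emit:
jog_arm(deltas=[-0.04, -0.25, 0, 0, 0, -0.03, -0.08, -0.5, 0, 0, 0, -0.06, -0.12, -0.75, 0, 0, 0, -0.1, -0.17, -0.96, 0, 0, 0, -0.1, -0.17, -0.96, 0, 0, 0, -0.1])

```text
time: 9.37
tool_pos: [0.468, -0.1917, 0.2245]
tool_rot: [3.14, -0.0, 0.162]
contact_force: [0.6, -0.5, -0.4]
opening: 0.0596
```

Emit:
jog_arm(deltas=[0, 0, 0, 0, 0, 0, 0, 0, 0, 0, 0, 0])

```text
time: 9.53
tool_pos: [0.4686, -0.1879, 0.2242]
tool_rot: [-3.141, -0.0, 0.166]
contact_force: [-0.1, 0.4, 0.5]
opening: 0.0595
```

Run:
```python
from h import *
im,p=snap('wrist','w2'); o=robot.observe();print(o['tool_pos'],o['tool_rot']); q=proj(p,(.4696,-.1895,.02)); print(q)
u,v=map(int,q); x0,y0=u-80,v-60; print(x0,y0)
im=np.clip(im.astype(float)*2,0,255).astype('uint8'); save(im,'w2c',(x0,y0,x0+160,y0+120),5)
t,tp=snap('top','top1'); save(np.clip(t.astype(float)*1.5,0,255).astype('uint8'),'t1c',(185,180,345,300),5)
```

```text
[ 0.46867357 -0.18757796  0.22408569] [-3.14149570e+00 -3.19483691e-04  1.66428811e-01]
[np.float64(325.3004809697721), np.float64(208.75630548014428)]
245 148
```

View pics/w2c.png

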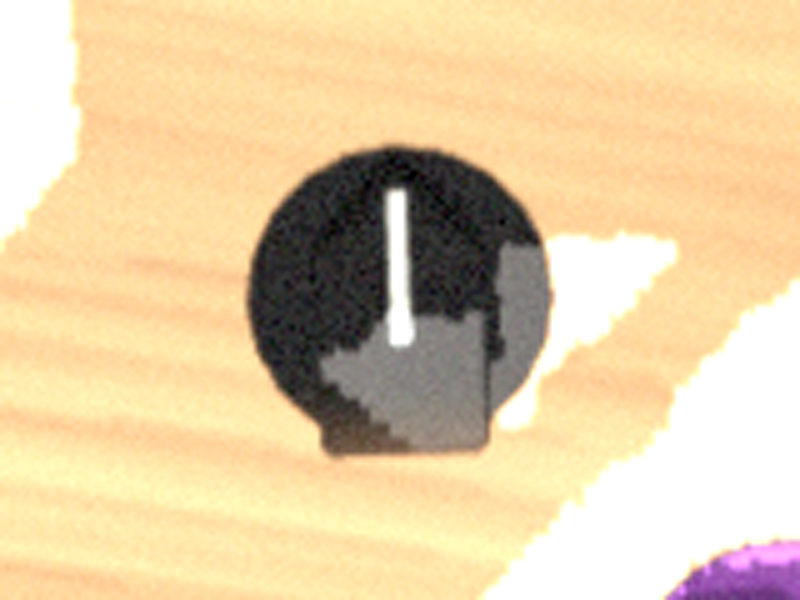

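View pics/t1c.png

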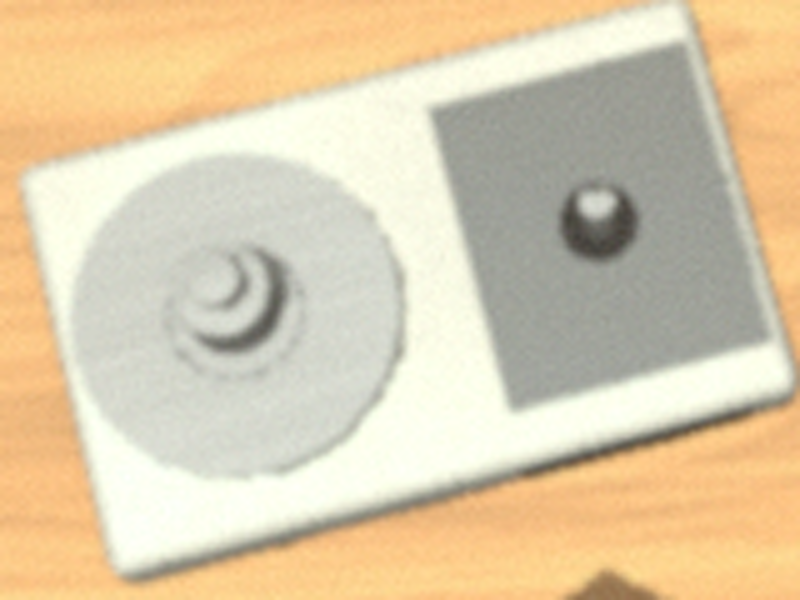

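The weight stands upright inside the ring. The knob's line runs from (400,345) to (396,190) in the crop, and its skirt centre is at (400,299).

Run:
```python
from h import *
im,p=load('w2'); B=lambda x,y:((x+.5)/5-.5+245,(y+.5)/5-.5+148)
R=lambda q,z: ray(p,*B(*q),z)[:2]
a,b=R((400,345),.044),R((396,190),.044); print(a,b,np.arctan2(*(b-a)[::-1]),'skirt',R((400,299),.004))
for s in [[(320,350),(322,440)],[(485,310),(487,440)]]: 
    c,d=R(s[1],.044),R(s[0],.044); print(np.arctan2(*(d-c)[::-1]),c,d)
_,t=load('top1'); A=lambda x,y:((x+.5)/5-.5+185,(y+.5)/5-.5+180)
print(ray(t,*A(215,277),.134),ray(t,*A(228,298),.114))
```

```text
[ 0.46740874 -0.18909012] [ 0.49384898 -0.18396314] 0.19153139611749825 skirt [ 0.46764701 -0.18924953]
0.17676937080862326 [ 0.44828799 -0.1783792 ] [ 0.46425095 -0.17552768]
0.19336779039862967 [ 0.45305577 -0.20702574] [ 0.47591739 -0.20254911]
[0.53929164 0.19514772 0.134     ] [0.53427727 0.19276129 0.114     ]
```

Emit:
jog_arm(deltas=[-0.01, 0, -0.25, 0, 0, 0.01, -0.01, -0.01, -0.5, 0, 0, 0.01, -0.01, -0.01, -0.75, 0, 0, 0.01, -0.01, -0.01, -1, 0, 0, 0.01], claw=0.55)

```text
time: 9.97
tool_pos: [0.4679, -0.1884, 0.1231]
tool_rot: [3.141, -0.001, 0.183]
contact_force: [-1.0, 0.5, -0.0]
opening: 0.0506
```

Emit:
jog_arm(deltas=[0, 0, -0.25, 0, 0, 0, 0, 0, -0.45, 0, 0, 0, 0, 0, -0.6, 0, 0, 0, 0, 0, -0.7, 0, 0, 0, 0, 0, -0.8, 0, 0, 0])

```text
time: 10.38
tool_pos: [0.4679, -0.1887, 0.0432]
tool_rot: [-3.142, 0.0, 0.183]
contact_force: [0.6, 0.1, 1.0]
opening: 0.0507
```

Emit:
jog_arm(deltas=[0, 0, -0.1, 0, 0, 0, 0, 0, -0.2, 0, 0, 0, 0, 0, -0.27, 0, 0, 0, 0, 0, -0.27, 0, 0, 0, 0, 0, -0.27, 0, 0, 0])

```text
time: 10.8
tool_pos: [0.4676, -0.1894, 0.0167]
tool_rot: [-3.142, 0.0, 0.181]
contact_force: [-0.7, 1.2, 0.4]
opening: 0.0509
```

Emit:
jog_arm(deltas=[0, 0, 0, 0, 0, 0, 0, 0, 0, 0, 0, 0, 0, 0, 0, 0, 0, 0, 0, 0, 0, 0, 0, 0, 0, 0, 0, 0, 0, 0], claw=0.15, newtons=20)

```text
time: 11.22
tool_pos: [0.4677, -0.1895, 0.0171]
tool_rot: [3.141, -0.0, 0.181]
contact_force: [-1.1, 0.3, 2.7]
opening: 0.0299
```

Emit:
jog_arm(deltas=[0, 0, 0, 0, 0, 0, 0, 0, 0, 0, 0, 0, 0, 0, 0, 0, 0, 0], newtons=50)

```text
time: 11.47
tool_pos: [0.4677, -0.1895, 0.0171]
tool_rot: [3.141, -0.0, 0.181]
contact_force: [-0.7, 0.3, 5.7]
opening: 0.0295
```

Emit:
jog_arm(deltas=[0, 0, 0.1, 0, 0, 0, 0, 0, 0.3, 0, 0, 0, 0, 0, 0.5, 0, 0, 0, 0, 0, 0.75, 0, 0, 0, 0, 0, 1, 0, 0, 0])

```text
time: 11.88
tool_pos: [0.4671, -0.1891, 0.1178]
tool_rot: [-3.141, 0.001, 0.181]
contact_force: [0.1, -1.5, -1.4]
opening: 0.0298
```

Emit:
jog_arm(deltas=[0.1, 0.15, 0.15, 0, 0, -0.02, 0.2, 0.35, 0.25, 0, 0, -0.05, 0.3, 0.55, 0.33, 0, 0, -0.08, 0.4, 0.75, 0.33, 0, 0, -0.11, 0.5, 1, 0.33, 0, 0, -0.14])

```text
time: 12.3
tool_pos: [0.5181, -0.089, 0.1508]
tool_rot: [3.141, -0.001, -0.042]
contact_force: [0.9, -0.4, -0.7]
opening: 0.0295
```

Emit:
jog_arm(deltas=[0.1, 0.2, 0, 0, 0, -0.03, 0.2, 0.4, 0, 0, 0, -0.06, 0.3, 0.6, 0, 0, 0, -0.09, 0.4, 0.8, 0, 0, 0, -0.115, 0.5, 1, 0, 0, 0, -0.115])

```text
time: 12.72
tool_pos: [0.5676, 0.0118, 0.15]
tool_rot: [3.142, 0.001, -0.221]
contact_force: [-0.2, 0.0, -0.2]
opening: 0.0297
```

Emit:
jog_arm(deltas=[0.04, 0.1, 0, 0, 0, 0, 0.04, 0.195, 0, 0, 0, 0, 0.04, 0.195, 0, 0, 0, 0, 0.04, 0.195, 0, 0, 0, 0, 0.04, 0.195, 0, 0, 0, 0])

```text
time: 13.13
tool_pos: [0.5711, 0.0292, 0.1498]
tool_rot: [3.141, 0.0, -0.22]
contact_force: [-1.1, 0.1, -0.5]
opening: 0.0301
```

Run:
```python
from h import *
o=robot.observe();print(o['tool_pos'],o['tool_rot'],o['contact_force'])
im,p=snap('wrist','w3'); im=np.clip(im.astype(float)*2,0,255).astype('uint8'); save(im,'w3c',(220,180,420,330),4)
T=o['tool_pos']; y=o['tool_rot'][2]; n=np.array([np.cos(y),np.sin(y),0])
print(proj(p,(.5717,.0305,.097)),proj(p,T+[0,0,.027]),proj(p,T+[0,0,.027]+.027*n))
```

```text
[0.57111759 0.02922603 0.14977509] [ 3.14106909e+00  3.69867454e-04 -2.19703676e-01] [-1.114292    0.10956789 -0.50861955]
[np.float64(320.17694441568483), np.float64(263.78733956161136)] [np.float64(322.8357450743723), np.float64(341.3106336327553)] [np.float64(322.78882447896274), np.float64(268.6268337547664)]
```

View pics/w3c.png

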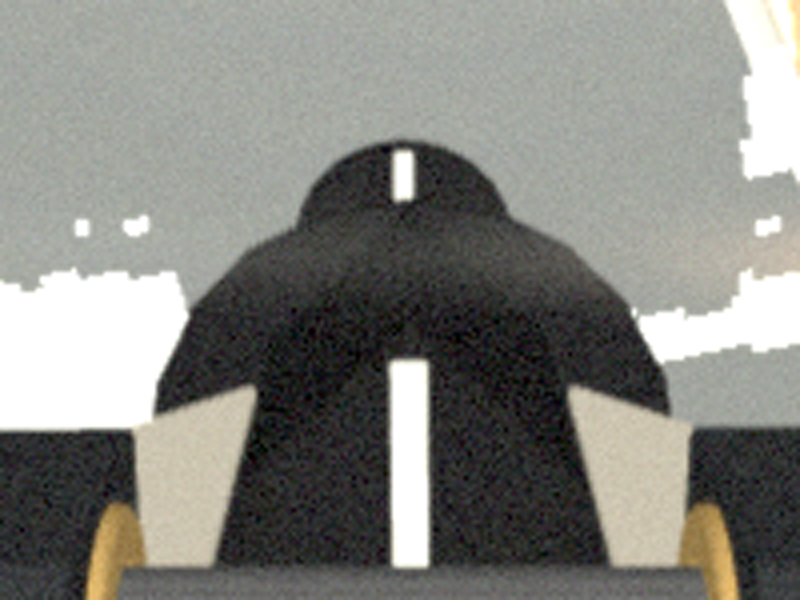

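Run:
```python
from h import *
_,p=load('w3'); n=np.array([np.cos(-.22),np.sin(-.22),0])
B=lambda x,y:((x+.5)/4-.5+220,(y+.5)/4-.5+180)
c=np.array([.5717,.0305,.06])
print([proj(p,c+k*n) for k in (.009,.018)],B(404,150),B(404,200),B(404,140),B(409,360))
a,b=ray(p,*B(404,150),.06),ray(p,*B(403,200),.06); t=ray(p,*B(404,140),.06); print(a,b,np.arctan2(*(a-b)[1::-1]),'axis',t-.018*n)
k=ray(p,*B(409,360),.1767); print('knob axis', k-.0285*n, k-.027*n)
_,q=load('w2'); print(robot.observe()['tool_pos'],robot.observe()['tool_rot'])
```

```text
[[np.float64(320.46933757788156), np.float64(230.7946970795412)], [np.float64(320.44145056600945), np.float64(216.9350099881024)]] (320.625, 217.125) (320.625, 229.625) (320.625, 214.625) (321.875, 269.625)
[0.58912176 0.02648623 0.06      ] [0.58124394 0.02842555 0.06      ] -0.24137542493798617 axis [0.57312101 0.03006129 0.06      ]
knob axis [0.56935193 0.02993895 0.1767    ] [0.57081578 0.0296116  0.1767    ]
[0.57122269 0.02913652 0.14981845] [ 3.14119612e+00  1.90715062e-04 -2.20065121e-01]
```

The collar line and the knob line are both vertical in the tool's view, so the angles match. The sideways offset is about 1 mm, which I'll correct while descending.

Emit:
jog_arm(deltas=[0.01, 0.01, -0.1, 0, 0, 0, 0.01, 0.01, -0.2, 0, 0, 0, 0.01, 0.01, -0.3, 0, 0, 0, 0.01, 0.01, -0.34, 0, 0, 0, 0.01, 0.01, -0.34, 0, 0, 0])

```text
time: 13.6
tool_pos: [0.5715, 0.031, 0.1137]
tool_rot: [3.141, 0.004, -0.219]
contact_force: [0.1, -0.3, -0.5]
opening: 0.0298
```

Emit:
jog_arm(deltas=[0, 0, -0.02, 0, 0, 0, 0, 0, -0.04, 0, 0, 0, 0, 0, -0.06, 0, 0, 0, 0, 0, -0.08, 0, 0, 0, 0, 0, -0.08, 0, 0, 0])

```text
time: 14.02
tool_pos: [0.5724, 0.0311, 0.1075]
tool_rot: [3.141, 0.0, -0.219]
contact_force: [-0.1, -1.2, -0.7]
opening: 0.0298
```

No contact force, and the bore is already past the tip. Continuing.

Emit:
jog_arm(deltas=[0, 0, -0.025, 0, 0, 0, 0, 0, -0.05, 0, 0, 0, 0, 0, -0.075, 0, 0, 0, 0, 0, -0.1, 0, 0, 0, 0, 0, -0.1, 0, 0, 0])

```text
time: 14.43
tool_pos: [0.5722, 0.0311, 0.0971]
tool_rot: [3.141, 0.001, -0.219]
contact_force: [0.1, 0.3, -0.7]
opening: 0.0298
```

Emit:
jog_arm(deltas=[0, 0, -0.01, 0, 0, 0, 0, 0, -0.02, 0, 0, 0, 0, 0, -0.03, 0, 0, 0, 0, 0, -0.04, 0, 0, 0, 0, 0, -0.04, 0, 0, 0], newtons=60)

```text
time: 14.85
tool_pos: [0.5727, 0.0311, 0.094]
tool_rot: [3.142, -0.0, -0.219]
contact_force: [-1.0, -0.7, 2.9]
opening: 0.0296
```

Home at about 0.094 as expected, with the spring preload beginning to show. Now press in.

Emit:
jog_arm(deltas=[0, 0, -0.015, 0, 0, 0, 0, 0, -0.03, 0, 0, 0, 0, 0, -0.045, 0, 0, 0, 0, 0, -0.06, 0, 0, 0, 0, 0, -0.06, 0, 0, 0])

```text
time: 15.27
tool_pos: [0.5728, 0.0311, 0.0881]
tool_rot: [3.142, -0.001, -0.219]
contact_force: [-0.8, -0.4, 7.3]
opening: 0.0297
```

Emit:
jog_arm(deltas=[0, 0, -0.01, 0, 0, 0, 0, 0, -0.02, 0, 0, 0, 0, 0, -0.03, 0, 0, 0, 0, 0, -0.03, 0, 0, 0, 0, 0, -0.03, 0, 0, 0])

```text
time: 15.68
tool_pos: [0.5729, 0.0311, 0.086]
tool_rot: [-3.142, -0.001, -0.219]
contact_force: [-4.9, 0.1, 11.1]
opening: 0.0298
```

Emit:
jog_arm(deltas=[0, 0, -0.01, 0, 0, 0, 0, 0, -0.01, 0, 0, 0, 0, 0, -0.01, 0, 0, 0, 0, 0, -0.01, 0, 0, 0])

```text
time: 16.02
tool_pos: [0.573, 0.0311, 0.0859]
tool_rot: [-3.141, -0.002, -0.219]
contact_force: [-5.6, -0.3, 17.6]
opening: 0.0296
```

The stop is reached: force jumped from 11 to 17.6 N over 0.1 mm. One last look.

Run:
```python
from h import *
im,p=snap('wrist','w4'); s,_=snap('scene','s4'); g=lambda a:np.clip(a.astype(float)*1.6,0,255).astype('uint8')
a=cv2.resize(g(im),(400,300)); b=cv2.resize(g(s)[150:330,260:500],(400,300),interpolation=cv2.INTER_CUBIC)
save(np.hstack([a,b]),'fin'); o=robot.observe(); print(o['tool_pos'],o['contact_force'],o['time'])
```

```text
[0.57298952 0.03110936 0.08586109] [-6.05509571 -0.26202074 17.2956708 ] 16.1167
```

View pics/fin.png

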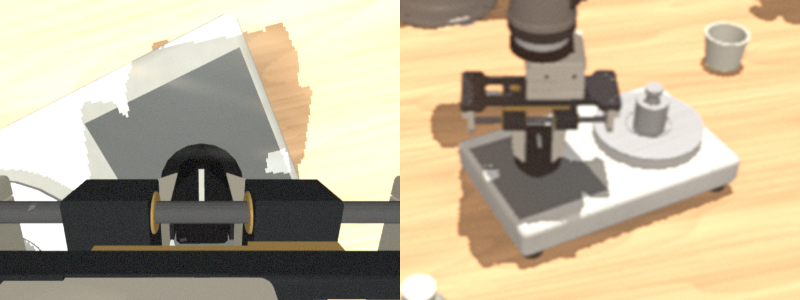

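The weight stands upright on the pan at about (650,110). The knob is held down on the shaft at about (538,150), with its line still central in the wrist view.

```bash
python3 -c "
from cell import robot
print(robot.hand_in())"
```

```text
the job is handed in; nothing more can be done
None
```

I handed the job in at about 16 s of the 54 s allowed, with the gripper still holding the knob pressed down. `hand_in()` gives no verdict.

- **Weight:** The large check weight stands upright inside the engraved ring, about 2–3 mm from its centre by the top camera. I lowered it until the wrist force fell to about zero, with the pan sunk roughly 4 mm, well short of its 14 mm stop, and then released it.
- **Knob:** I turned it to about −0.22 rad, where its white line and the collar's line were parallel in the wrist view. It slid on without resistance and was home at the expected height. I then pressed it in about 8 mm to the stop, where the force rose from 11 to 17 N over the last 0.1 mm.
- **Last checks:** The final picture shows the weight upright and the knob held on the shaft. The only oddity was a sideways reading of about 6 N while pressing, probably from a misalignment of around 1 mm. I did not touch the small weight, vase, pot, carton or the purple look-alike knobs.

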